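# Nip up the shaft clamp with the hex key

### The arm

A 6-joint arm with a two-finger parallel gripper is mounted at the origin on a cart in front of the work surface, level with it; the furniture and walls round the work are solid. World frame = base frame: x ahead of the robot, y to its left, z up, the work surface at z = 0. Lengths are in m, angles in degrees, forces in N, time in s.
With the tool pointing down it reaches from about 0.3 to 0.75 m from the base axis. Payload 8.5 kg.
Tool frame: the origin (TCP) lies midway between the tips of the shut fingers; the grasp point (between the pads) lies env.tcp_to_grasp behind it (env.tcp_to_grasp is the distance from the TCP to the grasp point, in m); z points along the fingers, y is the line along which they close (so a half turn about z gives the same grasp; the last joint's range is limited). The gripper opens to 85 mm and grips with 20 to 120 N. Pads are 22 mm wide; open, the fingers measure 114 mm over their backs; the gripper's body (76 mm by 85 mm) begins 54 mm behind the grasp point. The pads swing forward as they close: fully open they stand 13 mm farther back than shut.
Start: joints at [-87.622, 21.807, 74.336, -0, 83.858, -12.336], TCP at [0.14, -0.532, 0.231] pointing down, gripper open.
Joint ranges: [-178.18, 178.18], [-50.72, 133.34], [12.68, 142.11], [-81.47, 261.47], [9.98, 163.14], [-165.26, 165.26]. Speed limits (degrees/s): [136.94, 136.94, 180, 180, 180, 180].

### API

Orientations are given as a 3x3 rotation matrix whose columns are the frame's x, y, z axes.
In Python, from rig import observe, optics, job, env gives the robot as it stands. The module is installed in compiled form; this text tells all that it offers.
- The arm moves only by the shell command python3 -m jog 'ROWS' [FORCE]. ROWS is JSON, a list of rows, each a list of 7 numbers: the turn, a rotation vector about the tool's x, y, z in rad, then the shift along the tool's x, y, z in m, then the opening in per cent of the stroke, from 0 (shut) to 100 (fully open). A call has 1 to 10 rows; each row shifts and turns the commanded pose from where the row before left it, along the tool's axes as they then stand; what a row does not reach is not made up. A row lasts 1/8 s, in which the tool goes at most 62.5 mm and 10.7 degrees, less where a joint would pass 70% of its speed; a pose out of reach is approached as far as the arm can. A call is refused whole if a number of a shift passes 0.0625 or a number of a turn 0.188, either way. A call with a gripper value outside its range is refused whole. The fingers move at their own pace and stop on an object; FORCE is the grip in N (left out, the last holds). Time passes only in rows, so rows that do not move let the fingers close. It gives the time, the measured TCP pose, the force, the opening and the grip force at its end, in the units of the state.
- observe(): the state, without advancing time (a new reading comes with each control period).
- optics.get_image(name): name is "scene" or "top" or "wrist"; returns a dict with "pixels" (384x512x3 uint8, red, green, blue), "mtx" (3x3 intrinsics, pixels), "rvec" (rotation vector, rad) and "tvec" (3), from world to camera coordinates, as OpenCV has them. Camera axes: x right, y down, z forward; pixel columns grow to the right and rows downward; lengths in m; the calibration is good to about 2 mm. A picture is of the moment at which its call begins. There is no depth.
- job.close_job(): hands the job in; it is judged then, once.
The state is a dict: "time_s": time; "q": joint angles; "qvel": joint speeds; "joint_efforts": joint torques, N m; "position": TCP position; "tool_rot": TCP orientation; "ft_force": force on the tool from outside, world axes, zero at the start; "wrist_torque": the same for the moment, N m; "grip_width": finger opening in m; "gripper_force": force on a finger pad.
Only numpy, scipy, OpenCV 4.12 (cv2) and the standard library are available. Lean on these libraries where they do the work, as an engineer would, in place of code of your own. Each camera call takes 0.05 s, during which the arm holds its last target. There are 200 camera calls.

### The job

Take the T-shaped hex key from the wooden tool block, feel its end fully home into the recessed hex socket of the shaft clamp's screw, pressing gently and not turning the screw until the key is home, then turn the screw clockwise just until it comes up firm against its stop. Let go and leave the key standing upright in the socket, and do not disturb the things lying around.

Things in the scene. Friction and masses are not known exactly. Their poses are not given: they have to be found in the camera images.
- key_grip (a point): Centre of the black handle of the T-shaped hex key, a bar 90 mm long (along this frame's y), 24 mm thick (along x: the width to grip) and 22 mm high; z points up the key. A steel hexagonal shank hangs below its middle. The key weighs 0.19 to 0.34 kg and starts upright in a loose round hole of the tool block; its yaw varies.
- key_tip (a point): Centre of the flat lower end of the key's shank, 73 mm below the handle's centre, same axes. The shank is a hexagon 19 mm across flats (21.9 mm over corners), 62 mm long below the handle; its flats face +x and -x and every 60 degrees from there. Its last 2 mm tapers to a round 18 mm wide.
- tool_block: Wooden block 70 x 60 x 35 mm lying on the bench, origin in the centre of its underside; its middle hole, 24 mm wide and 28 mm deep from the top, holds the key, so lift the key by more than 30 mm to draw it out. Two smaller holes are empty. Fixed.
- clamp: Aluminium shaft clamp fixed to the bench, 64 x 96 mm (x, y) and 60 mm high, on a flange 64 x 146 x 10 mm, with a 25 mm steel shaft lying through it along x and sticking out 33 mm at either side; origin in the centre of its underside. The screw stands upright on its +y half.
- screw_mouth (a point): Centre of the round counterbore, 38 mm wide, in the clamp's top face, level with that face (60 mm above the bench), on the screw's upright axis; axes as the clamp's. The flat top of the screw's head lies 6 mm below this point, and the floor of its hex socket 22 mm below it.
- socket_floor (a point): Centre of the socket's floor, where the end of a key that is fully home rests; axes as the clamp's, not the hexagon's. The socket is 20 mm across flats and 16 mm deep, with sharp edges. At what angle the hexagon stands is not told: see or feel it (it repeats every 60 degrees; the key goes in within about 5 degrees of it). A key at a wrong angle rests on the rim, 14 to 16 mm above the floor.
- screw (a joint): Turn of the screw in rad, growing clockwise seen from above; it starts between 0.1 and 0.35 and comes up firm against a solid stop at 0.9. Until then it turns with a light, steady drag (about 0.1 N m); at the stop the resistance rises steeply. The reading says how far it has turned, not how its hexagon stands in the world.
- weight_0: Brass check weight 38 mm wide and 28 mm high standing loose on the bench; origin in the centre of its underside.
- weight_1: Smaller brass check weight, 30 mm wide and 26 mm high, loose on the bench; origin in the centre of its underside.
- loupe: Black stand loupe, 39 mm wide and 32 mm high, loose on the bench; origin in the centre of its underside.
Not all that is in view belongs to the job. What is shaped like the part that bears key_grip but orange is not meant.

How it is judged (in metres and radians):
On the way, in this order (a step that is already met when the one before it is completed fails the run):
1. the key's end is fully home in the socket, within 3 mm of its floor, before the screw has been turned beyond 0.5 rad (z of key_tip in the frame of screw_mouth below -0.019 m and horizontal distance between key_tip and screw_mouth below 0.004 m and value of joint screw below 0.5 rad), for 0.1 s.
2. the screw is turned up to its stop with the key home (value of joint screw above 0.84 rad and z of key_tip in the frame of screw_mouth below -0.019 m), for 0.1 s.
At the end, for the whole second after the job is handed in: the screw stands within 0.06 rad of its stop (0.84 rad or more); the key stands at rest in the socket, let go, its end within 3 mm of the socket's floor and 4 mm of the screw's axis, and upright within 0.15 rad (all of step 2 and horizontal distance between key_tip and screw_mouth below 0.004 m and angle between key_grip's own z axis and vertical below 0.15 rad and linear speed of key below 0.02 m/s); the robot touches nothing.
It fails at once if the key is pressed on the screw with more than 60 N while it is not home (contact force between key and screw above 60 N and z of key_tip in the frame of screw_mouth above -0.018 m).
It fails at once if the key is forced in the screw with contact forces of more than 350 N in all (some 1.2 N m at the stop) (contact force between key and screw above 350 N).
It fails at once if the screw is turned beyond 0.55 rad while the key is not fully home (value of joint screw above 0.55 rad and z of key_tip in the frame of screw_mouth above -0.018 m).
It fails at once if a bystander (either weight or the loupe) is moved by more than 15 mm (distance of any of weight_0, weight_1, loupe from where it was at the start of the episode above 0.015 m).
It also fails if it takes over 67 s, if anything falls off the work surface, if the arm or the gripper's body presses on something with over 40 N, if the wrist force passes 120 N, or if a joint passes its speed limit or range.

## Working session

There is one attempt and no reset: what is moved stays moved. The work goes in short steps, Python scripts to look and compute and a shell command to move; the robot and the scene stay as the last step left them, time stands still between calls to the robot, and variables do not carry over. Pictures are saved under pics/ and viewed, at most 10 in all, crops included, and the job is handed in when it is done.

```bash
mkdir -p pics
python3 - <<'E'
from rig import observe,optics,env
import cv2,numpy as np
s=observe();print({k:np.round(v,3).tolist() for k,v in s.items()},env.tcp_to_grasp)
for n in("scene","top","wrist"):
    d=optics.get_image(n);cv2.imwrite(f"pics/{n}0.png",d["pixels"][:,:,::-1])
    R=cv2.Rodrigues(d["rvec"])[0];print(n,d["mtx"].tolist(),(-R.T@d["tvec"].ravel()).round(3),R[2].round(2))
    np.savez(f"pics/{n}0.npz",**d)
E
```

```text
{'time_s': 0.0, 'q': [-87.623, 21.841, 74.388, -0.001, 83.858, -12.335], 'qvel': [-0.027, -0.073, -0.023, -0.019, -0.091, -0.098], 'joint_efforts': [0.002, -44.846, -23.127, -0.0, 0.005, 0.0], 'position': [0.14, -0.532, 0.231], 'tool_rot': [[0.967, 0.254, -0.0], [0.254, -0.967, 0.002], [0.0, -0.001, -1.0]], 'ft_force': [0.168, 0.926, 0.4], 'wrist_torque': [-0.006, 0.036, -0.044], 'gripper_force': 0.0, 'grip_width': 0.085} 0.0187
scene [[354.0191794530326, 0.0, 255.47233014600937], [0.0, 354.0191794530326, 186.93053432022438], [0.0, 0.0, 1.0]] [0.219 0.506 0.7  ] [ 0.34 -0.71 -0.62]
top [[439.6998690006366, 0.0, 251.54646675173245], [0.0, 439.6998690006366, 189.8684049607112], [0.0, 0.0, 1.0]] [ 0.481 -0.19   1.457] [ 0.05 -0.   -1.  ]
wrist [[340.6441070721763, 0.0, 253.76112213054566], [0.0, 340.6441070721763, 192.4836856400809], [0.0, 0.0, 1.0]] [ 0.217 -0.511  0.374] [-0.3  -0.08 -0.95]
```

View pics/top0.png

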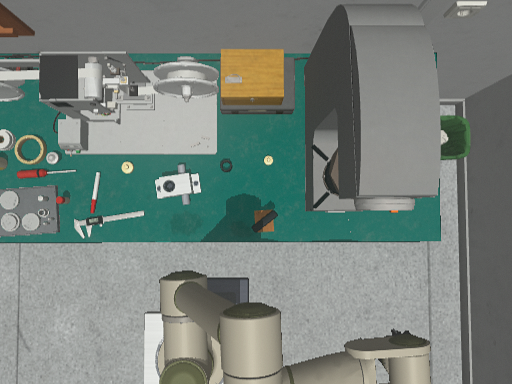

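View pics/scene0.png

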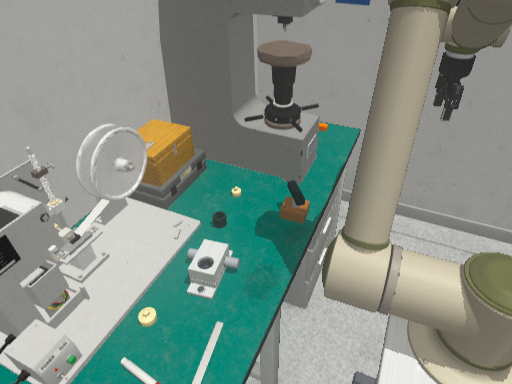

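The top picture shows the key handle at about (265,219) on the tool block, the clamp at (178,184) with its screw at about (168,186), weights at (127,168) and (268,160), and the loupe at (226,165). I'll enlarge both regions.

```bash
cat > h.py <<'E'
import numpy as np,cv2
def ray(d,u,v,z):
    """world point on plane z seen at pixel"""
    R=cv2.Rodrigues(d["rvec"])[0];c=-R.T@d["tvec"].ravel()
    r=R.T@np.linalg.inv(d["mtx"])@np.array([u,v,1.]);return c+r*(z-c[2])/r[2]
def proj(d,p): return cv2.projectPoints(np.atleast_2d(np.float64(p)),d["rvec"],d["tvec"],d["mtx"],None)[0][:,0]
E
python3 - <<'E'
from h import *
a=np.load("pics/top0.npz");im=a["pixels"][:,:,::-1]
f=lambda x0,y0:cv2.resize(im[y0:y0+60,x0:x0+60],(390,390),interpolation=cv2.INTER_CUBIC)
cv2.imwrite("pics/crop1.png",np.hstack([f(148,155),f(235,190)]))
for u,v,z in [(265,219,.09),(168,186,.06),(264,222,.035),(127,168,.02),(268,160,.02),(226,165,.03)]:print(ray(a,u,v,z).round(3))
E
```

```text
[ 0.456 -0.235  0.09 ]
[0.561 0.073 0.06 ]
[ 0.445 -0.233  0.035]
[0.623 0.215 0.02 ]
[ 0.648 -0.248  0.02 ]
[ 0.631 -0.11   0.03 ]
```

View pics/crop1.png

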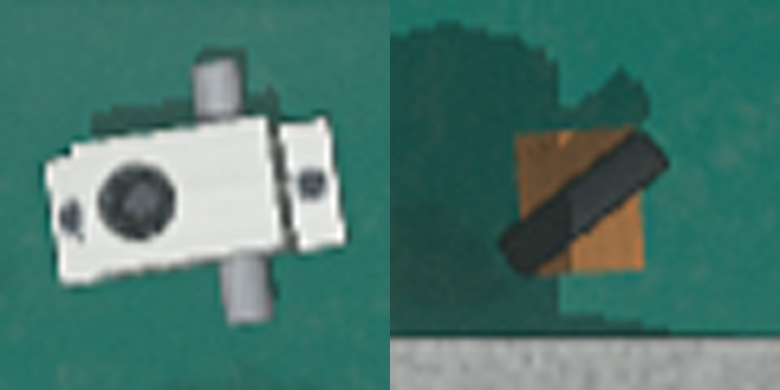

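The handle's centre is at about (264.6,220.8) and the screw at about (168.7,185.7). I'll move over the key and rotate.

```bash
python3 -m jog '[[0,0,0,0.0381,-0.0207,0,100],[0,0,0,0.0381,-0.0207,0,100],[0,0,0,0.0381,-0.0207,0,100],[0,0,0,0.0381,-0.0207,0,100],[0,0,0,0.0381,-0.0207,0,100],[0,0,0,0.0381,-0.0207,0,100],[0,0,0,0.0381,-0.0207,0,100],[0,0,0,0.0381,-0.0207,0,100],[0,0,0,0.0381,-0.0207,0,100],[0,0,0,0.0381,-0.0207,0,100]]'
python3 -m jog '[[0,0,-0.182,0,0,0,100],[0,0,-0.182,0,0,0,100],[0,0,-0.182,0,0,0,100],[0,0,-0.182,0,0,0,100],[0,0,-0.182,0,0,0,100],[0,0,-0.182,0,0,0,100],[0,0,-0.182,0,0,0,100],[0,0,-0.182,0,0,0,100],[0,0,-0.182,0,0,0,100],[0,0,-0.182,0,0,0,100]]'
python3 -m jog '[[0,0,-0.182,0,0,0,100],[0,0,0,0,0,0,100],[0,0,0,0,0,0,100]]'
python3 - <<'E'
from h import *
from rig import observe,optics
s=observe();print(np.round(s["q"],1),np.round(s["position"],4),np.round(s["tool_rot"],3).tolist())
d=optics.get_image("wrist");cv2.imwrite("pics/w1.png",d["pixels"][:,:,::-1]);np.savez("pics/w1.npz",**d)
E
```

```text
time_s: 1.4
position: [0.4565, -0.2338, 0.2312]
tool_rot: [[0.967, 0.254, -0.0], [0.254, -0.967, 0.0], [-0.0, -0.0, -1.0]]
ft_force: [0.3, -0.6, -0.0]
grip_width: 0.0855
gripper_force: 0.0
time_s: 2.65
position: [0.4555, -0.2349, 0.2311]
tool_rot: [[-0.49, 0.872, -0.0], [0.872, 0.49, 0.0], [0.001, -0.0, -1.0]]
ft_force: [-0.5, -0.4, -0.2]
grip_width: 0.0854
gripper_force: 0.0
time_s: 3.02
position: [0.4556, -0.2349, 0.2312]
tool_rot: [[-0.632, 0.775, -0.0], [0.775, 0.632, 0.0], [0.0, -0.0, -1.0]]
ft_force: [0.6, 0.4, -0.4]
grip_width: 0.0853
gripper_force: 0.0
[-40.5  18.1  80.1  -0.   81.8 -79.7] [ 0.4556 -0.2349  0.2312] [[-0.632, 0.775, -0.0], [0.775, 0.632, 0.0], [0.0, -0.0, -1.0]]
```

View pics/w1.png

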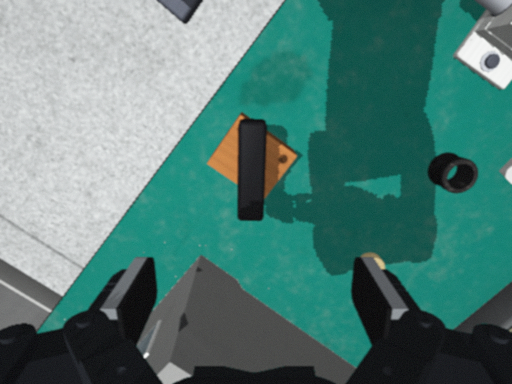

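The wrist view shows the black handle from (252,120) to (251,219), nearly in line with the tool's x. I'll measure it in code.

Run:
```python
from h import *
from rig import observe
d=np.load("pics/w1.npz");s=observe();T=s["tool_rot"]
g=d["pixels"].max(2);m=np.zeros_like(g);m[105:235,225:280]=(g[105:235,225:280]<50)
n,l,st,_=cv2.connectedComponentsWithStats(m);k=1+st[1:,4].argmax()
ys,xs=np.where(l==k);w=np.array([ray(d,u,v,.091)[:2] for u,v in zip(xs,ys)],np.float32)
r=cv2.minAreaRect(w);print(st[k],r)
b=cv2.boxPoints(r);print(b)
c=w.mean(0);_,_,V=np.linalg.svd(w-c);print(c,np.degrees(np.arctan2(V[0,1],V[0,0])),"toolx",np.degrees(np.arctan2(T[1,0],T[0,0])))
E=np.array([*r[0],.091])-s["position"];print("tool shift",np.array(T).T@E)
```

```text
[ 238  119   29  101 2398] ((0.4495687186717987, -0.23095214366912842), (0.022404707968235016, 0.08853375911712646), 37.39165496826172)
[[ 0.4137869  -0.20258471]
 [ 0.46754992 -0.27292505]
 [ 0.48535055 -0.25931957]
 [ 0.43158752 -0.18897924]]
[ 0.44991708 -0.2309355 ] -53.619495 toolx 129.25608301162856
tool shift [ 0.00686854 -0.00213327  0.14024231]
```

```bash
python3 -m jog '[[0,0,0.039,0.0069,-0.0021,0.01,100],[0,0,0,0,0,0.02,100],[0,0,0,0,0,0.02,100],[0,0,0,0,0,0.02,100],[0,0,0,0,0,0.02,100],[0,0,0,0,0,0.02,100],[0,0,0,0,0,0.02,100],[0,0,0,0,0,0.02,100],[0,0,0,0,0,0.02,100],[0,0,0,0,0,0,100]]' 60
python3 -m jog '[[0,0,0,0,0,0,0],[0,0,0,0,0,0,0],[0,0,0,0,0,0,0],[0,0,0,0,0,0,0],[0,0,0,0,0,0,0],[0,0,0,0,0,0,0],[0,0,0,0,0,0,0],[0,0,0,0,0,0,0]]' 60
```

```text
time_s: 4.32
position: [0.4486, -0.2302, 0.06]
tool_rot: [[-0.603, 0.798, -0.003], [0.798, 0.603, 0.002], [0.003, -0.001, -1.0]]
ft_force: [0.0, -0.1, 0.9]
grip_width: 0.0856
gripper_force: 0.0
time_s: 5.32
position: [0.4498, -0.2311, 0.0619]
tool_rot: [[-0.604, 0.797, 0.001], [0.797, 0.604, -0.001], [-0.001, 0.0, -1.0]]
ft_force: [-1.0, 0.6, 5.7]
grip_width: 0.0229
gripper_force: 59.1
```

```bash
python3 -m jog '[[0,0,0,0,0,-0.01,0],[0,0,0,0,0,-0.02,0],[0,0,0,0,0,-0.02,0],[0,0,0,0,0,-0.02,0],[0,0,0,0,0,-0.02,0],[0,0,0,0,0,-0.02,0],[0,0,0,0,0,0,0],[0,0,0,0,0,0,0]]'
python3 -m jog '[[0,0,0,0.008,0.017,0,0],[0,0,0,0.0158,0.034,0,0],[0,0,0,0.0158,0.034,0,0],[0,0,0,0.0158,0.034,0,0],[0,0,0,0.0158,0.034,0,0],[0,0,0,0.0158,0.034,0,0],[0,0,0,0.0158,0.034,0,0],[0,0,0,0.0158,0.034,0,0],[0,0,0,0.008,0.017,0,0],[0,0,0,0,0,0,0]]'
python3 -m jog '[[0,0,0,0,0,0,0],[0,0,0,0,0,0,0]]'
python3 - <<'E'
from h import *
from rig import observe,optics
for n in("wrist","top","scene"):
    d=optics.get_image(n);np.savez(f"pics/{n}2.npz",**d);cv2.imwrite(f"pics/{n}2.png",d["pixels"][:,:,::-1])
E
```

```text
time_s: 6.32
position: [0.4492, -0.2306, 0.1705]
tool_rot: [[-0.604, 0.797, -0.001], [0.797, 0.604, 0.001], [0.002, -0.0, -1.0]]
ft_force: [-0.2, -0.6, -2.9]
grip_width: 0.023
gripper_force: 59.1
time_s: 7.58
position: [0.5897, 0.0355, 0.1706]
tool_rot: [[-0.606, 0.796, -0.001], [0.796, 0.606, 0.0], [0.001, -0.001, -1.0]]
ft_force: [0.2, -0.4, -3.1]
grip_width: 0.0232
gripper_force: 59.4
time_s: 7.82
position: [0.5895, 0.0334, 0.1713]
tool_rot: [[-0.603, 0.797, -0.0], [0.797, 0.603, -0.0], [0.0, -0.0, -1.0]]
ft_force: [0.2, 0.3, -2.6]
grip_width: 0.0229
gripper_force: 59.4
```

View pics/wrist2.png

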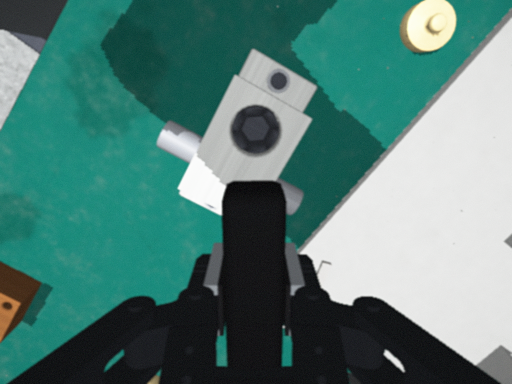

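The wrist view shows the counterbore at about (256,129) with a visible hexagon socket inside, and the held handle at (254,260). I'll enlarge the hexagon.

Run:
```python
from h import *
d=np.load("pics/wrist2.npz");im=d["pixels"][:,:,::-1]
c=im[99:159,226:286]
c=np.clip(c.astype(float)*2.2,0,255).astype(np.uint8)
cv2.imwrite("pics/hex.png",cv2.resize(c,(600,600),interpolation=cv2.INTER_CUBIC))
```

```text
(no output)
```

View pics/hex.png

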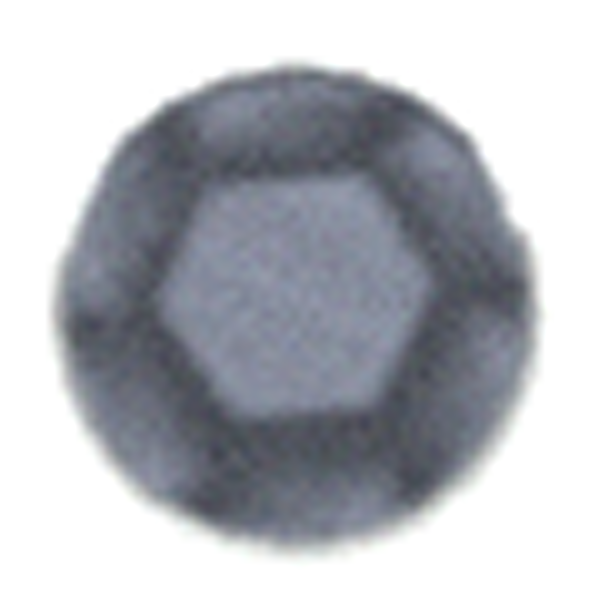

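Run:
```python
from h import *
from rig import observe
s=observe();T=np.array(s["tool_rot"]);p=np.array(s["position"])
d=np.load("pics/wrist2.npz")
c=np.array([(370,172),(435,285),(375,408),(235,418),(160,300),(222,182)],float)
px=(c+.5)/10-.5+[226,99]
for z in(.038,.054):
    w=np.array([ray(d,u,v,z)[:2] for u,v in px]);m=w.mean(0);a=np.degrees(np.arctan2(*(w-m).T[::-1]))%60
    print(z,m,np.linalg.norm(w-m,axis=1).round(4),a.round(1), "flat normals",((np.degrees(np.angle(np.exp(6j*np.radians(a)).mean()))/6)+30)%60)
g=d["pixels"].max(2)[99:159,226:286];_,l,st,ct=cv2.connectedComponentsWithStats((g<115).astype(np.uint8));k=1+st[1:,4].argmax()
h=max(cv2.findContours((l==k).astype(np.uint8),0,1)[0],key=cv2.contourArea)
w=np.array([ray(d,*(q[0]+[226,99]),.06)[:2] for q in h],np.float32);(cx,cy),r=cv2.minEnclosingCircle(w);e=cv2.fitEllipse(w);print("bore",cx,cy,r,e)
t=np.load("pics/top0.npz");print("top",ray(t,168.7,185.7,.06))
print("key x yaw",np.degrees(np.arctan2(T[1,1],T[0,1]))%60)
for n in("wrist2","top2"): 
    q=np.load(f"pics/{n}.npz")
# handle in wrist2
b=e[0];print("shift tool",T.T@np.array([b[0]-p[0],b[1]-p[1],0]))
```

```text
0.038 [0.56362345 0.06985837] [0.0112 0.0109 0.011  0.0112 0.0112 0.0108] [37.1 41.3 41.1 39.3 39.1 41.8] flat normals 9.95362305034233
0.054 [0.56229208 0.07149162] [0.0105 0.0103 0.0103 0.0105 0.0106 0.0102] [37.1 41.3 41.1 39.3 39.1 41.8] flat normals 9.953623050342305
bore 0.5626891851425171 0.07074756920337677 0.018521929159760475 ((0.5626217722892761, 0.07066034525632858), (0.035808414220809937, 0.036101777106523514), 55.99843978881836)
top [0.56186196 0.0703218  0.06      ]
key x yaw 37.13128800317444
shift tool [ 4.57994822e-02  7.56007277e-04 -3.31239244e-06]
```

```bash
python3 -m jog '[[0,0,0,0.0229,0.0004,0,0],[0,0,0,0.0229,0.0004,0,0],[0,0,0.158,0,0,0.01,0],[0,0,0.158,0,0,0.01,0],[0,0,0.158,0,0,0.012,0],[0,0,0,0,0,0.01,0],[0,0,0,0,0,0.01,0],[0,0,0,0,0,0,0],[0,0,0,0,0,0,0]]'
python3 - <<'E'
from h import *
from rig import observe,optics
s=observe();p=s["position"];T=np.array(s["tool_rot"]);print(p,s["ft_force"],np.degrees(np.arctan2(T[1,1],T[0,1])))
d={n:optics.get_image(n) for n in("wrist","top","scene")}
for n in d:np.savez(f"pics/{n}3.npz",**d[n])
f=lambda n,c,r,k:cv2.resize(d[n]["pixels"][c[1]-r:c[1]+r,c[0]-r:c[0]+r,::-1],(390,390),interpolation=cv2.INTER_CUBIC)
u=proj(d["scene"],[.5626,.0705,.07])[0].astype(int);v=proj(d["top"],[.5626,.0705,.13])[0].astype(int);print(u,v)
cv2.imwrite("pics/c3.png",np.hstack([f("scene",u,32,1),f("top",v,32,1)]))
E
```

```text
time_s: 9.1
position: [0.5629, 0.0713, 0.1197]
tool_rot: [[-0.175, 0.985, 0.001], [0.985, 0.175, -0.0], [-0.0, 0.001, -1.0]]
ft_force: [0.9, -0.5, -2.6]
grip_width: 0.0231
gripper_force: 59.3
[0.56292922 0.07128559 0.11965817] [ 0.86573216 -0.51384089 -2.57023647] 10.07396191462548
[204 259] [164 184]
```

View pics/c3.png

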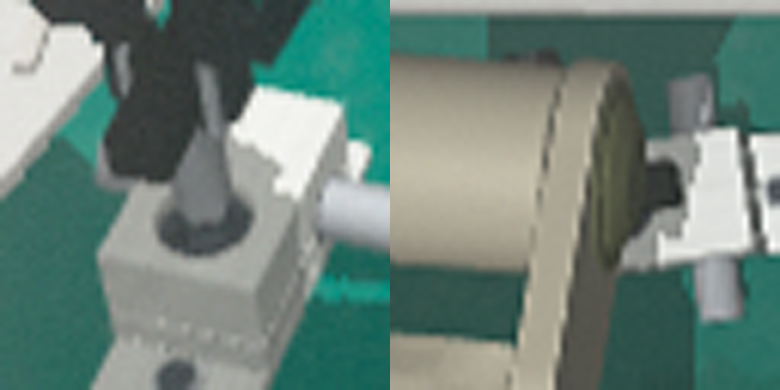

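The scene crop shows the shank end centred over the counterbore, both at about x=204 in the crop. I'll descend gently and feel.

```bash
python3 -m jog '[[0,0,0,0,0,0.003,0],[0,0,0,0,0,0.002,0],[0,0,0,0,0,0.002,0],[0,0,0,0,0,0.001,0],[0,0,0,0,0,0.001,0],[0,0,0,0,0,0,0]]'
python3 -m jog '[[0,0,0,0,0,0.001,0],[0,0,0,0,0,0.001,0],[0,0,0,0,0,0,0]]'
```

```text
time_s: 10.0
position: [0.5627, 0.0713, 0.1103]
tool_rot: [[-0.174, 0.985, -0.0], [0.985, 0.174, 0.0], [0.0, -0.0, -1.0]]
ft_force: [1.3, -0.3, -2.1]
grip_width: 0.0229
gripper_force: 59.3
time_s: 10.38
position: [0.5627, 0.0713, 0.1082]
tool_rot: [[-0.174, 0.985, -0.0], [0.985, 0.174, 0.0], [0.0, -0.0, -1.0]]
ft_force: [0.1, 1.3, -3.5]
grip_width: 0.0234
gripper_force: 59.3
```

```bash
python3 -m jog '[[0,0,0,0,0,0.001,0],[0,0,0,0,0,0,0]]'
python3 -m jog '[[0,0,0,0,0,0.001,0],[0,0,0,0,0,0,0]]' | head -6
```

```text
time_s: 10.62
position: [0.5627, 0.0713, 0.1073]
tool_rot: [[-0.174, 0.985, -0.0], [0.985, 0.174, 0.0], [0.0, -0.0, -1.0]]
ft_force: [0.0, 0.7, -2.9]
grip_width: 0.023
gripper_force: 59.3
time_s: 10.88
position: [0.5629, 0.0713, 0.1066]
tool_rot: [[-0.174, 0.985, 0.0], [0.985, 0.174, -0.0], [-0.0, 0.0, -1.0]]
ft_force: [-0.6, -0.2, 0.2]
grip_width: 0.0232
gripper_force: 59.9
```

```bash
python3 -m jog '[[0,0,0,0,0,0.001,0],[0,0,0,0,0,0,0]]'
```

```text
time_s: 11.12
position: [0.5629, 0.0715, 0.1052]
tool_rot: [[-0.174, 0.985, 0.0], [0.985, 0.174, 0.001], [0.0, 0.0, -1.0]]
ft_force: [0.7, 1.7, -2.2]
grip_width: 0.0231
gripper_force: 59.5
```

```bash
python3 -m jog '[[0,0,0,0,0,0.001,0],[0,0,0,0,0,0.001,0],[0,0,0,0,0,0,0]]'; python3 -m jog '[[0,0,0,0,0,0.001,0],[0,0,0,0,0,0.001,0],[0,0,0,0,0,0,0]]'
```

```text
time_s: 11.5
position: [0.5628, 0.0714, 0.1032]
tool_rot: [[-0.174, 0.985, 0.0], [0.985, 0.174, 0.0], [0.0, 0.0, -1.0]]
ft_force: [1.2, 3.7, -3.8]
grip_width: 0.0233
gripper_force: 59.3
time_s: 11.88
position: [0.5628, 0.0714, 0.1013]
tool_rot: [[-0.174, 0.985, 0.0], [0.985, 0.174, 0.0], [0.0, 0.0, -1.0]]
ft_force: [1.8, 4.1, -2.5]
grip_width: 0.0229
gripper_force: 59.4
```

It has entered the socket. I'll ease the sideways force and carry on down.

```bash
python3 -m jog '[[0,0,0,0.0004,0,0.001,0],[0,0,0,0,0,0.001,0],[0,0,0,0,0,0.001,0],[0,0,0,0,0,0.001,0],[0,0,0,0,0,0,0]]'; python3 -m jog '[[0,0,0,0,0,0.001,0],[0,0,0,0,0,0.001,0],[0,0,0,0,0,0,0]]';python3 -m jog '[[0,0,0,0,0,0.001,0],[0,0,0,0,0,0,0]]'
```

```text
time_s: 12.5
position: [0.5627, 0.0716, 0.0972]
tool_rot: [[-0.174, 0.985, -0.0], [0.985, 0.174, -0.0], [-0.0, -0.0, -1.0]]
ft_force: [1.4, 3.6, -2.9]
grip_width: 0.0234
gripper_force: 59.4
time_s: 12.88
position: [0.5627, 0.0716, 0.0952]
tool_rot: [[-0.174, 0.985, -0.0], [0.985, 0.174, -0.0], [-0.0, -0.0, -1.0]]
ft_force: [0.6, 2.7, -2.8]
grip_width: 0.023
gripper_force: 59.4
time_s: 13.12
position: [0.5627, 0.0716, 0.0942]
tool_rot: [[-0.174, 0.985, -0.0], [0.985, 0.174, -0.0], [-0.0, -0.0, -1.0]]
ft_force: [3.0, 2.1, -3.2]
grip_width: 0.0232
gripper_force: 59.5
```

```bash
for i in 1; do python3 -m jog '[[0,0,0,0,0,0.001,0],[0,0,0,0,0,0,0]]'; python3 -m jog '[[0,0,0,0,0,0.0005,0],[0,0,0,0,0,0,0]]';python3 -m jog '[[0,0,0,0,0,0.0005,0],[0,0,0,0,0,0,0]]';done
```

```text
time_s: 13.38
position: [0.5627, 0.0716, 0.0933]
tool_rot: [[-0.174, 0.985, 0.0], [0.985, 0.174, -0.0], [-0.0, 0.0, -1.0]]
ft_force: [1.9, 2.9, -1.7]
grip_width: 0.0227
gripper_force: 59.5
time_s: 13.62
position: [0.5627, 0.0716, 0.0929]
tool_rot: [[-0.174, 0.985, 0.0], [0.985, 0.174, -0.0], [-0.0, 0.0, -1.0]]
ft_force: [1.8, 2.8, 0.1]
grip_width: 0.023
gripper_force: 59.7
time_s: 13.88
position: [0.5628, 0.0717, 0.0929]
tool_rot: [[-0.174, 0.985, 0.001], [0.985, 0.174, -0.0], [-0.0, 0.001, -1.0]]
ft_force: [-0.5, 2.4, 5.4]
grip_width: 0.0237
gripper_force: 60.5
```

Firm at TCP z 0.0929, which matches the expected height for home. Now I'll turn clockwise and watch the torque.

```bash
cat > t.py <<'E'
from rig import observe
import numpy as np
s=observe();T=np.array(s["tool_rot"]);print("yaw",np.degrees(np.arctan2(T[1,1],T[0,1])).round(2),"tq",np.round(s["wrist_torque"],3),"q6",round(s["q"][5],1),np.round(s["ft_force"],1),np.round(s["position"],4))
E
python3 t.py; python3 -m jog '[[0,0,0.04,0,0,0,0],[0,0,0.04,0,0,0,0],[0,0,0.04,0,0,0,0],[0,0,0,0,0,0,0]]' >/dev/null; python3 t.py;  python3 -m jog '[[0,0,0.04,0,0,0,0],[0,0,0.04,0,0,0,0],[0,0,0.04,0,0,0,0],[0,0,0.04,0,0,0,0],[0,0,0.04,0,0,0,0],[0,0,0,0,0,0,0]]'>/dev/null; python3 t.py
```

```text
yaw 10.03 tq [0.5   0.079 0.   ] q6 -14.7 [-0.5  2.4  5.4] [0.5628 0.0717 0.0929]
yaw 3.18 tq [ 0.874 -0.465  0.063] q6 -7.9 [3.3 4.1 5.2] [0.5633 0.0719 0.0929]
yaw -8.26 tq [ 0.869 -0.802  0.129] q6 3.6 [3.8 4.2 4.2] [0.5637 0.0718 0.0929]
```

```bash
python3 -m jog '[[0,0,0.03,0,0,0,0],[0,0,0.03,0,0,0,0],[0,0,0.03,0,0,0,0],[0,0,0.03,0,0,0,0],[0,0,0.03,0,0,0,0],[0,0,0,0,0,0,0]]' >/dev/null; python3 t.py;  python3 -m jog '[[0,0,0.03,0,0,0,0],[0,0,0.03,0,0,0,0],[0,0,0,0,0,0,0]]'>/dev/null; python3 t.py;python3 -m jog '[[0,0,0.02,0,0,0,0],[0,0,0,0,0,0,0]]'>/dev/null; python3 t.py;python3 -m jog '[[0,0,0.02,0,0,0,0],[0,0,0,0,0,0,0]]'>/dev/null; python3 t.py
```

```text
yaw -16.85 tq [ 0.824 -1.024  0.188] q6 12.2 [5.5 3.  3. ] [0.5639 0.0717 0.0929]
yaw -20.29 tq [ 0.76  -1.124  0.168] q6 15.6 [5.4 3.8 2.6] [0.564  0.0716 0.0929]
yaw -21.43 tq [ 0.719 -1.127  0.225] q6 16.7 [6.  4.9 2. ] [0.5641 0.0716 0.0929]
yaw -22.57 tq [ 0.694 -1.153  0.244] q6 17.9 [5.6 3.  2.7] [0.5641 0.0716 0.0929]
```

```bash
python3 -m jog '[[0,0,0,0.0005,0.0011,0,0],[0,0,0,0,0,0,0]]' >/dev/null; python3 t.py;  python3 -m jog '[[0,0,0.02,0,0,0,0],[0,0,0.02,0,0,0,0],[0,0,0,0,0,0,0]]'>/dev/null; python3 t.py;python3 -m jog '[[0,0,0.02,0,0,0,0],[0,0,0.02,0,0,0,0],[0,0,0,0,0,0,0]]'>/dev/null; python3 t.py;python3 -m jog '[[0,0,0.02,0,0,0,0],[0,0,0,0,0,0,0]]'>/dev/null; python3 t.py
```

```text
yaw -22.56 tq [ 0.637 -0.408  0.168] q6 17.9 [2.5 3.4 5.4] [0.5644 0.0717 0.0929]
yaw -24.87 tq [ 0.641 -0.534  0.218] q6 20.2 [2.  3.2 5.8] [0.5645 0.0716 0.0929]
yaw -27.16 tq [ 0.563 -0.545  0.243] q6 22.5 [2.9 2.3 5.1] [0.5645 0.0716 0.0929]
yaw -28.3 tq [ 0.58  -0.587  0.227] q6 23.6 [3.1 2.3 4.9] [0.5646 0.0716 0.0929]
```

```bash
for i in 1; do python3 -m jog '[[0,0,0.02,0,0,0,0],[0,0,0.02,0,0,0,0],[0,0,0,0,0,0,0]]' >/dev/null; python3 t.py;  python3 -m jog '[[0,0,0.02,0,0,0,0],[0,0,0,0,0,0,0]]'>/dev/null; python3 t.py;python3 -m jog '[[0,0,0.02,0,0,0,0],[0,0,0,0,0,0,0]]'>/dev/null; python3 t.py; done
```

```text
yaw -30.62 tq [ 0.569 -0.652  0.251] q6 25.9 [3.  3.  4.5] [0.5646 0.0715 0.0929]
yaw -31.77 tq [ 0.449 -0.745  0.171] q6 27.1 [3.2 2.5 4.1] [0.5647 0.0715 0.0929]
yaw -32.92 tq [ 0.5   -0.746  0.229] q6 28.2 [3.1 2.2 4.8] [0.5647 0.0715 0.0929]
```

```bash
python3 -m jog '[[0,0,0.02,0,0,0,0],[0,0,0,0,0,0,0]]' >/dev/null; python3 t.py;  python3 -m jog '[[0,0,0.02,0,0,0,0],[0,0,0,0,0,0,0]]'>/dev/null; python3 t.py;python3 -m jog '[[0,0,0.02,0,0,0,0],[0,0,0,0,0,0,0]]'>/dev/null; python3 t.py
```

```text
yaw -34.07 tq [ 0.506 -0.722  0.223] q6 29.4 [3.5 2.3 5. ] [0.5647 0.0715 0.0929]
yaw -35.22 tq [ 0.436 -0.79   0.239] q6 30.5 [4.  2.1 4.7] [0.5648 0.0714 0.0929]
yaw -36.37 tq [ 0.378 -0.802  0.195] q6 31.7 [3.7 2.1 6.8] [0.5648 0.0714 0.0929]
```

```bash
python3 -m jog '[[0,0,0.02,0,0,0,0],[0,0,0,0,0,0,0]]' >/dev/null; python3 t.py;  python3 -m jog '[[0,0,0.02,0,0,0,0],[0,0,0,0,0,0,0]]'>/dev/null; python3 t.py;python3 -m jog '[[0,0,0.02,0,0,0,0],[0,0,0,0,0,0,0]]'>/dev/null; python3 t.py
```

```text
yaw -37.52 tq [ 0.409 -0.894  0.239] q6 32.8 [4.5 1.4 4.3] [0.5648 0.0714 0.0929]
yaw -38.68 tq [ 0.342 -0.932  0.217] q6 34.0 [4.6 2.  5.8] [0.5648 0.0714 0.0929]
yaw -39.82 tq [ 0.237 -0.973  0.25 ] q6 35.1 [5.  1.  4.3] [0.5649 0.0714 0.0929]
```

```bash
python3 -m jog '[[0,0,0.02,0,0,0,0],[0,0,0,0,0,0,0]]' >/dev/null; python3 t.py;  python3 -m jog '[[0,0,0.02,0,0,0,0],[0,0,0,0,0,0,0]]'>/dev/null; python3 t.py
python3 - <<'E'
from rig import optics
import cv2
d=optics.get_image("wrist");cv2.imwrite("pics/w4.png",d["pixels"][:,:,::-1])
E
```

```text
yaw -40.96 tq [ 0.254 -0.986  0.21 ] q6 36.3 [4.8 2.  5.3] [0.5649 0.0713 0.0929]
yaw -42.11 tq [ 0.222 -1.071  0.272] q6 37.4 [4.5 1.6 4.7] [0.5649 0.0713 0.0929]
```

View pics/w4.png

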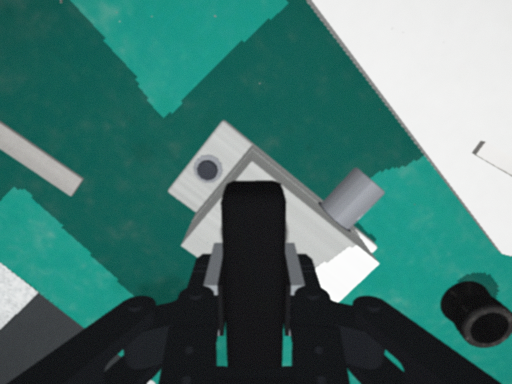

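The handle at (254,260) is still square in the fingers, exactly as before the turn, so it hasn't slipped. I'll keep turning.

```bash
python3 -m jog '[[0,0,0.02,0,0,0,0],[0,0,0,0,0,0,0]]' >/dev/null; python3 t.py;  python3 -m jog '[[0,0,0.02,0,0,0,0],[0,0,0,0,0,0,0]]'>/dev/null; python3 t.py;python3 -m jog '[[0,0,0.02,0,0,0,0],[0,0,0,0,0,0,0]]'>/dev/null; python3 t.py
```

```text
yaw -43.25 tq [ 0.202 -1.052  0.313] q6 38.6 [4.5 0.9 5.2] [0.5649 0.0713 0.0929]
yaw -44.38 tq [ 0.146 -1.038  0.467] q6 39.7 [5.2 1.  5.3] [0.5649 0.0713 0.0929]
yaw -45.52 tq [ 0.13  -1.043  0.563] q6 40.8 [4.3 0.9 4.2] [0.565  0.0712 0.0929]
```

```bash
python3 -m jog '[[0,0,0.01,0,0,0,0],[0,0,0,0,0,0,0]]' >/dev/null; python3 t.py; python3 -m jog '[[0,0,0.01,0,0,0,0],[0,0,0,0,0,0,0]]' >/dev/null; python3 t.py
```

```text
yaw -46.07 tq [ 0.104 -1.129  0.71 ] q6 41.4 [5.4 0.7 5.4] [0.5649 0.0712 0.0929]
yaw -46.63 tq [ 0.151 -1.117  0.706] q6 42.0 [4.9 0.6 4.8] [0.5649 0.0712 0.0929]
```

Firm at the stop: torque rose from 0.2 to 0.7 N m. I'll relieve the load, open and withdraw upward.

```bash
python3 -m jog '[[0,0,-0.015,0.0006,0.0005,0,0],[0,0,-0.015,0,0,0,0],[0,0,0,0,0,0,0]]' >/dev/null; python3 t.py; python3 -m jog '[[0,0,0,0,0,0,30],[0,0,0,0,0,0,40],[0,0,0,0,0,0,50],[0,0,0,0,0,0,70],[0,0,0,0,0,0,100],[0,0,0,0,0,0,100],[0,0,0,0,0,0,100],[0,0,0,0,0,0,100]]'
python3 -m jog '[[0,0,0,0,0,-0.005,100],[0,0,0,0,0,-0.015,100],[0,0,0,0,0,-0.02,100],[0,0,0,0,0,-0.025,100],[0,0,0,0,0,-0.025,100],[0,0,0,0,0,-0.025,100],[0,0,0,0,0,-0.025,100],[0,0,0,-0.03,0,0,100],[0,0,0,-0.03,0,0,100],[0,0,0,0,0,0,100]]'
python3 - <<'E'
from rig import optics
import cv2,numpy as np
d=optics.get_image("scene");w=optics.get_image("wrist");np.savez("pics/w5.npz",**w)
a=cv2.resize(d["pixels"][205:301,150:262,::-1],(448,384),interpolation=cv2.INTER_CUBIC)
cv2.imwrite("pics/end.png",np.hstack([a,w["pixels"][:,80:430,::-1]]))
E
```

```text
yaw -44.98 tq [ 0.11  -0.651  0.097] q6 40.3 [2.6 0.9 6.8] [0.5652 0.0713 0.0929]
time_s: 23.55
position: [0.5647, 0.0717, 0.0923]
tool_rot: [[0.707, 0.707, 0.0], [0.707, -0.707, -0.0], [0.0, 0.0, -1.0]]
ft_force: [0.1, -0.2, 0.3]
grip_width: 0.0851
gripper_force: 0.0
time_s: 24.8
position: [0.5215, 0.0285, 0.2337]
tool_rot: [[0.708, 0.706, 0.001], [0.706, -0.708, -0.0], [0.001, 0.001, -1.0]]
ft_force: [0.9, -0.2, 1.1]
grip_width: 0.0855
gripper_force: 0.0
```

View pics/end.png

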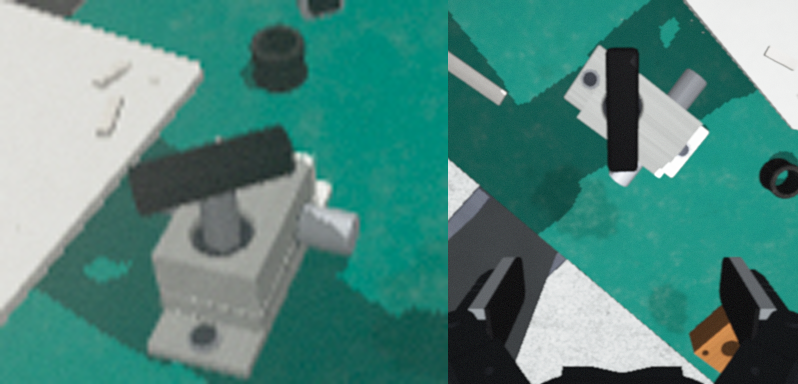

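The key stands upright in the socket at about (220,210) in the left panel. The gripper is clear and the loupe is undisturbed. The torque never reversed during unloading, so the screw stayed at its stop.

```bash
python3 -c "
from rig import job
print(job.close_job())"
```

```text
the job is handed in; nothing more can be done
None
```

The hex key went fully home in the socket, the screw was turned clockwise until it came up firm (about 0.7 N m), and the key was left standing upright with the gripper clear; the job is handed in at about 25 s, with no verdict returned.

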